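# Close and clamp the transport case

## Robot

A 7-joint arm with a two-finger parallel gripper is mounted at the origin on a cart in front of the work surface, level with it; the furniture and walls round the work are solid. World frame = base frame: x ahead of the robot, y to its left, z up, the work surface at z = 0. Lengths are in m, angles in rad, forces in N, time in s.
With the tool pointing down it reaches from about 0.4 to 0.85 m from the base axis. Payload 4.5 kg.
Tool frame: the origin (TCP) lies midway between the tips of the shut fingers; the grasp point (between the pads) lies 19 mm behind it; z points along the fingers, y is the line along which they close (so a half turn about z gives the same grasp; the last joint's range is limited). The gripper opens to 88 mm and grips with 3 to 60 N. Pads are 18 mm wide; open, the fingers measure 123 mm over their backs; the gripper's body (75 mm by 187 mm) begins 45 mm behind the grasp point.
Start: joints at [0.034, 0.689, -0.195, 1.565, 0.157, 0.902, -0.215], TCP at [0.625, 0, 0.239] pointing down, gripper open.
Joint ranges: [-3.01, 3.01], [-0.46, 2.08], [-1.47, 1.51], [0.13, 2.56], [-1, 4.14], [0.04, 2.09], [-2.66, 2.66]. Speed limits (rad/s): [2.57, 2.57, 3.14, 3.14, 3.14, 3.14, 3.14].

## Interface

Orientations are given as a unit quaternion [x, y, z, w].
In Python, from plant import get_state, viewer, workorder gives the robot as it stands. The module is installed in compiled form; this text tells all that it offers.
- The arm moves only by the tool step_arm, never from a script. Its argument "motion" is a list of rows, each an object of numbers: "wx", "wy", "wz": the turn, a rotation vector about the tool's x, y, z each as a share of 180 degrees, from -1 to 1; "dx", "dy", "dz": the shift along the tool's x, y, z each as a share of 8 cm, from -1 to 1; "claw": the finger opening in mm, from 0 to 88.1. A call has 1 to 8 rows; each row is the pose to reach, as a shift and turn from the pose commanded when the call began, along the tool's axes at that moment, turning the shorter way round; what a row does not reach only later rows make up. A row lasts 1/10 s, in which the tool goes at most 50 mm and 8.59 degrees, less where a joint would pass 70% of its speed; a pose out of reach is approached as far as the arm can. A call with a number of a shift or a turn outside -1 to 1 is refused whole. A call with a gripper value outside its range is refused whole. The fingers move at their own pace and stop on an object; "force" is the grip in N (left out, the last holds). Time passes only in rows, so rows that repeat a pose let the fingers close. It gives the time, the measured TCP pose, the force, the opening and the grip force at its end, in the units of the state.
- get_state(): the state, without advancing time (a new reading comes with each control period).
- viewer.snapshot(name): name is "scene" or "side" or "wrist"; returns (picture, depth): 480x640x3 uint8, red, green, blue; 480x640 float32, m along the optical axis (not along the pixel's ray), 0 where there is no reading.
- viewer.calibration(name): a dict with "vfov" (degrees; the focal length in pixels is half the picture's height over the tangent of half this angle, whatever the lens; pixels are square), "cx", "cy" (the principal point, pixels), "dist_coeffs" ([k1, k2, p1, p2, k3] as OpenCV has them; the pictures are not rectified), "extrinsics" (4x4, takes a point from camera to world coordinates). Camera axes: x right, y down, z forward; pixel columns grow to the right and rows downward; lengths in m; the calibration is good to about 2 mm. A picture is of the moment at which its call begins: read the wrist's pose just before it. calibration takes no time and is no camera call; for the wrist camera it gives the pose at the moment of the call.
- workorder.finish_job(): hands the job in; it is judged then, once.
The state is a dict: "clock": time; "q": joint angles; "qd": joint speeds; "joint_torque": joint torques, N m; "tool_pos": TCP position; "eef_rot": TCP orientation; "contact_force": force on the tool from outside, world axes, zero at the start; "moment": the same for the moment, N m; "opening": opening from 0.0 (shut) to 1.0 (fully open); "finger_force": force on a finger pad.
Only numpy, scipy, OpenCV 4.12 (cv2) and the standard library are available. Lean on these libraries where they do the work, as an engineer would, in place of code of your own. Each camera call takes 0.05 s, during which the arm holds its last target. There are 200 camera calls.

## Task

Pack the small white carton flat in the open metal case, put the loose lid on so that it sits home all round, then swing the U-shaped clamp bail over and press its tab down until you feel its screw-set feet bear firmly on the lid, so that they stay bearing when you let go. Press gently: over 40 N on the tab would bend the lid. Leave the jar, the bottle and the timer where they stand.

Things in the scene. Friction and masses are not known exactly. Their poses are not given: they have to be found in the camera images.
- case: open-topped brushed metal case fixed to the worktop: 128 (x) x 170 (y) x 50 mm high outside, walls and floor 4 mm, 120 x 162 mm inside. Origin: centre of its underside. Its x points away from the robot to the bail's hinge side; the hinge brackets stand 72 to 88 mm to +x, 72 mm high
- lid: loose brushed metal lid, 0.28 kg: plate 132 (x) x 174 (y) mm, z = 8 to 13 mm, over a skirt 112 x 154 mm, 8 mm deep (4 mm play each side in the case). Origin: centre of the skirt's lower edge, on which it stands. Dark bow handle on top: bar 72 along x, 14 wide along y, z = 29 to 41 mm. Either way round fits. Seated: plate on the case's rim, lid origin 42 mm above the case's origin
- carton: small closed white carton with a dark band, lying flat, 52 (x) x 96 (y) x 34 mm high, 0.08 kg. Origin: centre of its underside. It fits flat on the case's floor at any turn about the vertical that clears the walls (12 mm to spare at each end with its long y axis along the case's x), and its top then lies 4 mm below the lid's skirt
- bail (a joint): hinge of the steel U-shaped clamp bail, along the case's y. Radians: 0 = level; grows as it opens (1.57 upright, 1.75 to 1.98 at the start, leaning away). The feet meet the seated lid anywhere from -0.05 to 0.05, as their screws are set: feel for it. Stiff: friction about 1 N m, some 6 N at the tab to move it; stays where left, and holds about 12 N at the feet. 12 to 25 N in all at the tab makes them bear
- bail_hinge (a point): midpoint of the bail's hinge axis: 80 mm to +x of the case's centre, 64 mm above its underside. Two arms 10 mm wide, 8 mm thick, 170 mm long at y = +-60 mm; under each a rubber foot 20 mm across, 80 mm from the axis, on a screw stem; both screws are set alike, foot 5 to 13 mm below the arm's mid-plane. The lid's handle stands free between the arms
- bail_tab (a point): top of the press tab at the middle of the bail's cross bar (10 mm round, 120 mm long, 170 mm from the hinge axis): flat grey tab 24 x 60 (along y) x 8 mm; the point lies 170 mm out, 5 mm above the plane of the arms. With the bail level it is 26 mm in front of the case, 69 mm above the worktop
- jar: bystander: blue-capped clear jar, 44 mm across, 60 mm high, right of and behind the case. Origin: centre of its underside. Leave it
- bottle: bystander: white bottle with a blue cap, 53 mm across, 128 mm high, far left. Origin: centre of its underside. Leave it
- timer: bystander: white kitchen-type timer with a round dial, 70 x 70 x 36 mm, in front of the case at the worktop's edge. Origin: centre of its underside. Leave it
There are look-alikes about, which are no part of the job. Leave any purple look-alike of the carton alone.

How it is judged:
By the outcome, as a careful person would: the job done as asked, in the order asked, and still so for the second after the job is handed in, with the robot touching nothing.
It also fails if it takes over 72 s, if anything falls off the work surface, if the arm or the gripper's body presses on something with over 40 N, if the wrist force passes 120 N, or if a joint passes its speed limit or range.

## Working session

There is one attempt and no reset: what is moved stays moved. The work goes in short steps, Python scripts to look and compute and a tool call to move; the robot and the scene stay as the last step left them, time stands still between calls to the robot, and variables do not carry over. Pictures are saved under pics/ and viewed, at most 10 in all, crops included, and the job is handed in when it is done.

Besides the shell and the picture viewer there is one more tool, called after "Call:" by a JSON object that holds its "api" and its "payload", one argument or row to a line. step_arm: Moves the arm, as the interface text tells. Shift numbers are shares of 8 cm and turn numbers shares of 180 degrees, none past 1 either way. Its arguments: {"type":"object","properties":{"motion":{"type":"array","items":{"type":"object","properties":{"wx":{"type":"number","minimum":-1,"maximum":1},"wy":{"type":"number","minimum":-1,"maximum":1},"wz":{"type":"number","minimum":-1,"maximum":1},"dx":{"type":"number","minimum":-1,"maximum":1},"dy":{"type":"number","minimum":-1,"maximum":1},"dz":{"type":"number","minimum":-1,"maximum":1},"claw":{"type":"number"}}}},"force":{"type":"number"}},"required":["motion"]}

```bash
mkdir -p pics
cat > h.py <<'E'
import numpy as np, cv2
from plant import get_state, viewer, workorder
def snap(n):
    c=viewer.calibration(n); im,d=viewer.snapshot(n); return im,d,c
def KD(c):
    f=240/np.tan(np.radians(c['vfov'])/2)
    return np.array([[f,0,c['cx']],[0,f,c['cy']],[0,0,1]]),np.array(c['dist_coeffs'],float)
def ray(c,px):
    K,D=KD(c); u=cv2.undistortPoints(np.array(px,float).reshape(-1,1,2),K,D).reshape(-1,2)
    E=np.array(c['extrinsics']); r=np.c_[u,np.ones(len(u))]
    return E[:3,3], r@E[:3,:3].T
def onplane(c,px,z):
    o,r=ray(c,px); return o+r*((z-o[2])/r[:,2])[:,None]
def cloud(c,d):
    v,u=np.mgrid[0:480,0:640]; o,r=ray(c,np.stack([u,v],-1).reshape(-1,2))
    p=o+r*d.reshape(-1,1); p[d.ravel()==0]=np.nan; return p.reshape(480,640,3)
E
python3 - <<'E'
from h import *
for n in ['scene','side','wrist']:
    im,d,c=snap(n); cv2.imwrite(f'pics/{n}0.png',im[:,:,::-1]); np.savez(f'pics/{n}0.npz',im=im,d=d,E=c['extrinsics'])
    print(n,np.round(c['extrinsics'],3).tolist(),c['vfov'],(d>0).mean())
print(get_state())
E
```

```text
scene [[-0.551, -0.48, 0.683, -0.256], [-0.835, 0.319, -0.449, 0.594], [-0.003, -0.817, -0.576, 0.72], [0.0, 0.0, 0.0, 1.0]] 56.07701375641891 0.9960579427083334
side [[0.973, -0.143, 0.181, 0.288], [-0.23, -0.575, 0.785, -0.95], [-0.009, -0.806, -0.592, 0.884], [0.0, 0.0, 0.0, 1.0]] 49.163667110884965 0.9959212239583334
wrist [[1.0, -0.001, -0.001, 0.626], [-0.001, -0.959, -0.282, 0.072], [-0.0, 0.282, -0.959, 0.384], [0.0, 0.0, 0.0, 1.0]] 63.697466915542805 0.99603515625
{'clock': 0.15, 'q': array([ 0.03378328,  0.68977658, -0.19455492,  1.56605598,  0.15729512,
        0.90249066, -0.21509271]), 'qd': array([ 0.00061059, -0.00096851, -0.00029616, -0.00293546, -0.00073952,
        0.00302516, -0.00092067]), 'joint_torque': array([-1.46674727e-03, -5.27863634e+01, -1.26819178e+00, -1.53587687e+01,
       -5.24473807e-02,  3.92338901e-03,  1.12435155e-04]), 'tool_pos': array([ 6.24545090e-01, -7.29503846e-06,  2.38117262e-01]), 'eef_rot': array([ 7.07070720e-01,  7.07142523e-01, -5.00074261e-04, -4.46258729e-04]), 'contact_force': array([ 0.60995244,  0.90673546, -0.0625471 ]), 'moment': array([ 0.03535602, -0.00408937,  0.03252107]), 'finger_force': 0.0, 'opening': 1.0014703908363878}
```

View pics/scene0.png

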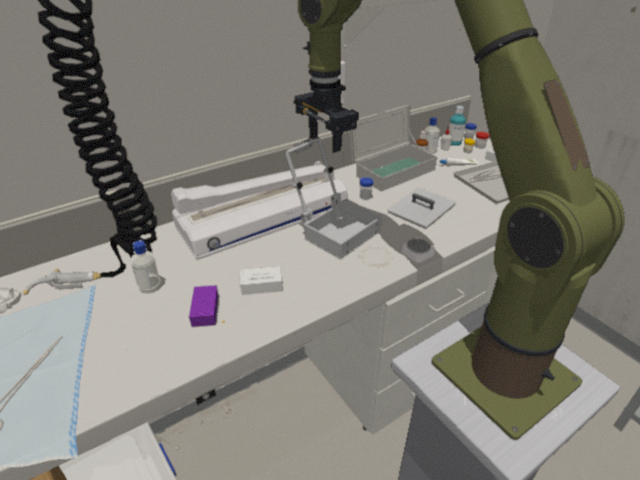

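View pics/side0.png

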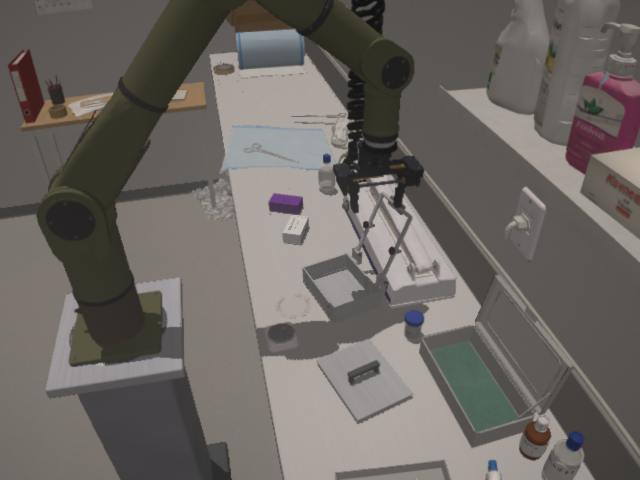

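The scene view shows the carton at (261,280), the case at (340,227), the lid at (422,205), the jar at (366,186), the timer at (420,250) and the bottle at (145,268). The side view shows the carton at (296,229), the case at (340,287), the lid at (364,378) and the bail leaning back near (395,245).

Run:
```python
from h import *
def load(n):
    z=np.load(f'pics/{n}0.npz'); c=viewer.calibration(n); return z['im'],z['d'],c,cloud(c,z['d'])
seeds={'side':{'carton':(296,229),'lid':(345,385),'case':(340,287)},'scene':{'carton':(261,280),'lid':(410,212),'case':(340,227)}}
zr={'carton':(.026,.042),'lid':(.006,.019),'case':(.043,.056)}
box={'carton':50,'lid':60,'case':60}
for n in ['side','scene']:
    im,d,c,P=load(n)
    for k,(u,v) in seeds[n].items():
        b=box[k]; m=np.zeros((480,640),bool); m[v-b:v+b,u-b:u+b]=1
        m&=(P[...,2]>zr[k][0])&(P[...,2]<zr[k][1])
        if k!='case':
            m=cv2.morphologyEx(m.astype(np.uint8),cv2.MORPH_OPEN,np.ones((3,3)))
            nl,lab,st,ce=cv2.connectedComponentsWithStats(m); i=1+np.argmax(st[1:,4]); m=lab==i
        Q=P[m]
        if k=='case': Q=Q[(abs(Q[:,0]-np.median(Q[:,0]))<.12)&(abs(Q[:,1]-np.median(Q[:,1]))<.12)]
        r=cv2.minAreaRect((Q[:,:2]*1000).astype(np.float32))
        print(n,k,m.sum(),'z',np.median(Q[:,2]).round(4),'rect',np.round(r[0],1),np.round(r[1],1),round(r[2],1), im[m].mean(0).round())
        if k=='case':
            print(' pct',np.percentile(Q[:,0],[1,5,50,95,99]).round(3),np.percentile(Q[:,1],[1,5,50,95,99]).round(3))
    # table plane check + bail points high
    X=P[...,0];Y=P[...,1];Z=P[...,2]
    print('table z',np.nanmedian(Z[abs(Z)<.015]))
for n,bx in [('side',(265,305,330,345))]:
    pass
a=load('side')[0][190:430,230:470]; b=load('scene')[0][120:320,220:480]
a=cv2.resize(a,(400,400),interpolation=2); b=cv2.resize(b,(400,400),interpolation=2)
w=cv2.resize(load('wrist')[0],(533,400))[:,:]
cv2.imwrite('pics/crop1.png',np.hstack([a,b])[:,:,::-1])
```

```text
side carton 396 z 0.0351 rect [481.7 271.1] [101.2  52.3] 64.3 [179. 173. 169.]
side lid 3845 z 0.0141 rect [ 519.2 -280.4] [134.5 177.3] 14.0 [150. 146. 145.]
side case 856 z 0.0489 rect [ 5.623e+02 -3.000e-01] [183.8 216. ] 4.1 [107. 103. 103.]
 pct [0.469 0.477 0.589 0.646 0.657] [-0.103 -0.099 -0.022  0.082  0.101]
table z 0.001971607731465097
scene carton 711 z 0.035 rect [483.3 274.6] [95.4 58.1] 63.1 [198. 196. 189.]
scene lid 1255 z 0.0132 rect [ 520.5 -277.7] [137.3 180.2] 14.5 [171. 170. 167.]
scene case 1076 z 0.049 rect [5.717e+02 3.000e-01] [164.5 204.3] 1.5 [128. 127. 125.]
 pct [0.492 0.498 0.604 0.649 0.65 ] [-0.098 -0.093  0.004  0.089  0.1  ]
table z 0.0012488114582006604
```

View pics/wrist0.png

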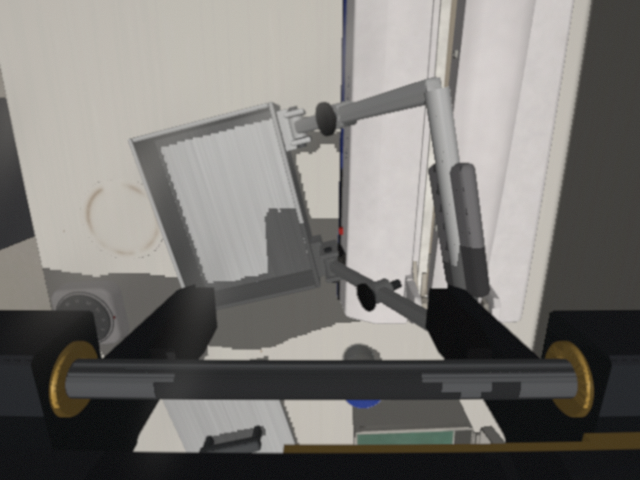

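View pics/crop1.png

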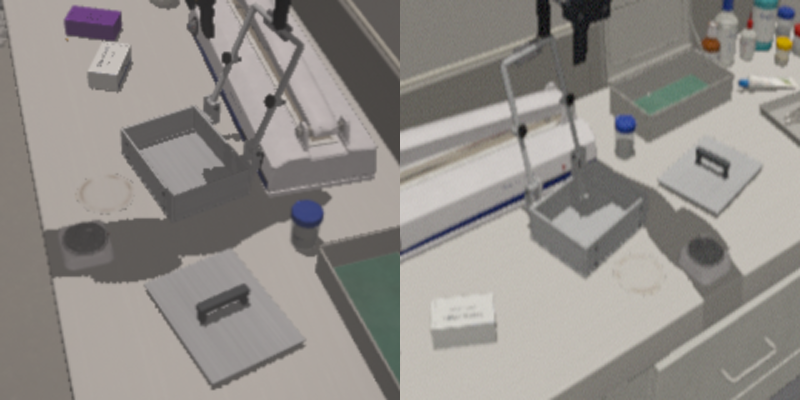

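The wrist view shows the case rim corners near (130,140), (272,103), (320,285) and (190,300), so the case is turned about +15°. The bail's cross bar and tab run from (432,85) to (485,300), leaning back. The crop confirms that the lid stands upright with its handle along its short axis.

Run:
```python
from h import *
def load(n):
    z=np.load(f'pics/{n}0.npz'); c=viewer.calibration(n); c['extrinsics']=z['E']; return z['im'],z['d'],c,cloud(c,z['d'])
im,d,c,P=load('wrist')
px=[(130,140),(272,103),(320,285)]
print('rays',onplane(c,px,.05).round(4).tolist())
m=np.zeros((480,640),bool); m[80:330,110:340]=1
m&=(P[...,2]>.046)&(P[...,2]<.054)
Q=P[m][:,:2]; a=np.radians(14.8); R=np.array([[np.cos(a),np.sin(a)],[-np.sin(a),np.cos(a)]])
print(len(Q),cv2.minAreaRect((Q*1000).astype(np.float32)))
for n in ['wrist','side','scene']:
    im,d,c,P=load(n)
    Q=P.reshape(-1,3); Q=Q[(Q[:,2]>.046)&(Q[:,2]<.054)]
    q=Q[:,:2]-[.575,.0]; q=q[np.hypot(*q.T)<.13]
    best=None
    for a in np.radians(np.arange(10,20,.5)):
        r=q@np.array([[np.cos(a),-np.sin(a)],[np.sin(a),np.cos(a)]])
        h=np.histogram(r[:,0],bins=np.arange(-.13,.13,.002))[0]; g=np.histogram(r[:,1],bins=np.arange(-.13,.13,.002))[0]
        s=(h**2.).sum()+(g**2.).sum()
        if best is None or s>best[0]: best=(s,a,h,g)
    s,a,h,g=best; e=np.arange(-.129,.129,.002)
    print(n,len(q),np.degrees(a),'X',[(round(e[i]*1000),int(h[i])) for i in np.argsort(-h)[:6]],'Y',[(round(e[i]*1000),int(g[i])) for i in np.argsort(-g)[:6]])
    # bail high points
    B=Q=P.reshape(-1,3); B=B[(B[:,2]>.195)&(B[:,2]<.245)&(abs(B[:,0]-.72)<.08)&(abs(B[:,1])<.12)]
    if len(B): print('  bail',len(B),B.min(0).round(3),B.max(0).round(3),np.median(B,0).round(3))
    hsv=cv2.cvtColor(im,cv2.COLOR_RGB2HSV); pm=(hsv[...,0]>130)&(hsv[...,0]<160)&(hsv[...,1]>120)
    if pm.sum()>50: print('  purple',np.nanmedian(P[pm],0).round(3),np.nanmin(P[pm],0).round(3),np.nanmax(P[pm],0).round(3))
    k=(im.max(2)<75)&(P[...,2]>.018)&(P[...,2]<.05)&(abs(P[...,0]-.52)<.05)&(abs(P[...,1]+.28)<.06)
    if k.sum()>20: print('  handle',k.sum(),np.median(P[k],0).round(4),cv2.minAreaRect((P[k][:,:2]*1000).astype(np.float32)))
```

```text
rays [[0.4647, 0.0611, 0.05], [0.5859, 0.09, 0.05], [0.625, -0.0711, 0.05]]
3077 ((557.687744140625, -2.4895782470703125), (157.9978485107422, 169.96812438964844), 13.212796211242676)
wrist 3370 13.0 X [(-93, 498), (31, 420), (29, 414), (-95, 273), (27, 97), (-91, 84)] Y [(83, 380), (85, 365), (-81, 222), (-79, 201), (-83, 91), (-45, 64)]
  bail 9406 [ 0.656 -0.01   0.195] [0.7   0.092 0.245] [0.68  0.043 0.225]
  handle 636 [ 0.5284 -0.2712  0.0357] ((522.6936645507812, -275.2088623046875), (69.4600601196289, 12.848502159118652), 12.290811538696289)
side 568 13.5 X [(25, 57), (-99, 54), (-97, 39), (27, 36), (-95, 16), (23, 12)] Y [(-83, 55), (-85, 35), (83, 35), (81, 28), (85, 24), (-81, 19)]
  bail 332 [ 0.654 -0.04   0.195] [0.702 0.089 0.245] [0.681 0.009 0.221]
  purple [0.478 0.411 0.036] [0.429 0.374 0.03 ] [0.521 0.445 0.041]
  handle 122 [ 0.5133 -0.2882  0.037 ] ((518.1339721679688, -284.64251708984375), (66.82918548583984, 10.615973472595215), 14.113367080688477)
scene 557 13.0 X [(-97, 48), (-95, 47), (27, 47), (29, 39), (31, 18), (-93, 17)] Y [(87, 45), (85, 39), (-81, 31), (-79, 26), (83, 14), (51, 14)]
  bail 344 [ 0.655 -0.036  0.195] [0.7   0.094 0.245] [0.681 0.032 0.221]
  purple [0.471 0.426 0.035] [ 0.423 -0.021  0.003] [0.786 0.565 0.612]
  handle 54 [ 0.5183 -0.2721  0.0363] ((518.0725708007812, -271.7131042480469), (66.42440032958984, 11.44314193725586), 16.014514923095703)
```

Call:
{"api": "step_arm", "payload": {
  "motion": [
    {"dz": -0.5,"claw": 75},
    {"dx": 0.9,"dy": -0.5,"dz": -0.5,"claw": 75},
    {"dx": 0.9,"dy": -0.5,"dz": -0.5,"claw": 75},
    {"dx": 0.9,"dy": -0.5,"dz": -0.5,"claw": 75}
  ]
}}

```text
$.motion[0]: bad value
```

Call:
{"api": "step_arm", "payload": {
  "motion": [
    {"dx": 0.9,"dy": -0.5,"claw": 75},
    {"dx": 0.9,"dy": -0.5,"claw": 75},
    {"dx": 0.9,"dy": -0.5,"claw": 75}
  ]
}}

```text
$.motion[0]: bad value
```

Call:
{"api": "step_arm", "payload": {
  "motion": [
    {"dx": 0.9,"dy": -0.5,"claw": 75},
    {"dx": 0.9,"dy": -0.5,"claw": 75},
    {"dx": 0.9,"dy": -0.5,"claw": 75}
  ]
}}

```text
$.motion[0]: bad value
```

Call:
{"api": "step_arm", "payload": {
  "motion": [
    {"dx": 0.71,"dy": -0.275,"dz": 0.9,"wz": 0.144,"claw": 75},
    {"dx": 0.71,"dy": -0.275,"dz": 0.9,"wz": 0.144,"claw": 75},
    {"dx": 0.71,"dy": -0.275,"dz": 0.9,"wz": 0.144,"claw": 75},
    {"dx": 0.71,"dy": -0.275,"dz": 0.9,"wz": 0.144,"claw": 75},
    {"dx": 0.71,"dy": -0.275,"dz": 0.9,"wz": 0.144,"claw": 75}
  ]
}}

```text
$.motion[0]: bad value
```

Call:
{"api": "step_arm", "payload": {
  "motion": [
    {"dx": 0,"dy": 0,"dz": -0.5,"wx": 0,"wy": 0,"wz": 0,"claw": 75},
    {"dx": 0.9,"dy": -0.5,"dz": -0.5,"wx": 0,"wy": 0,"wz": 0,"claw": 75},
    {"dx": 0.9,"dy": -0.5,"dz": -0.5,"wx": 0,"wy": 0,"wz": 0,"claw": 75},
    {"dx": 0.9,"dy": -0.5,"dz": -0.5,"wx": 0,"wy": 0,"wz": 0,"claw": 75}
  ]
}}

```text
clock: 0.55
tool_pos: [0.5825, 0.0783, 0.2791]
eef_rot: [0.704, 0.71, 0.001, -0.002]
contact_force: [0.1, -0.4, 0.5]
opening: 0.851
finger_force: 0.0
```

Call:
{"api": "step_arm", "payload": {
  "motion": [
    {"dx": 0.9,"dy": -0.5,"dz": 0,"wx": 0,"wy": 0,"wz": 0,"claw": 75},
    {"dx": 0.9,"dy": -0.5,"dz": 0,"wx": 0,"wy": 0,"wz": 0,"claw": 75},
    {"dx": 0.9,"dy": -0.5,"dz": 0,"wx": 0,"wy": 0,"wz": 0,"claw": 75}
  ]
}}

```text
clock: 0.85
tool_pos: [0.5425, 0.1492, 0.2787]
eef_rot: [0.704, 0.71, 0.0, -0.002]
contact_force: [0.4, -0.2, -0.1]
opening: 0.854
finger_force: 0.0
```

Call:
{"api": "step_arm", "payload": {
  "motion": [
    {"dx": 0.9,"dy": -0.5,"dz": 0,"wx": 0,"wy": 0,"wz": 0,"claw": 75},
    {"dx": 0.9,"dy": -0.5,"dz": 0,"wx": 0,"wy": 0,"wz": 0,"claw": 75},
    {"dx": 0.9,"dy": -0.5,"dz": 0,"wx": 0,"wy": 0,"wz": 0,"claw": 75}
  ]
}}

```text
clock: 1.15
tool_pos: [0.5029, 0.2204, 0.2787]
eef_rot: [0.704, 0.71, 0.0, -0.001]
contact_force: [-0.4, -0.1, 0.7]
opening: 0.849
finger_force: 0.0
```

Call:
{"api": "step_arm", "payload": {
  "motion": [
    {"dx": 0.71,"dy": -0.275,"dz": 0.9,"wx": 0,"wy": 0,"wz": 0.144,"claw": 75},
    {"dx": 0.71,"dy": -0.275,"dz": 0.9,"wx": 0,"wy": 0,"wz": 0.144,"claw": 75},
    {"dx": 0.71,"dy": -0.275,"dz": 0.9,"wx": 0,"wy": 0,"wz": 0.144,"claw": 75},
    {"dx": 0.71,"dy": -0.275,"dz": 0.9,"wx": 0,"wy": 0,"wz": 0.144,"claw": 75},
    {"dx": 0.71,"dy": -0.275,"dz": 0.9,"wx": 0,"wy": 0,"wz": 0.144,"claw": 75},
    {"dx": 0.71,"dy": -0.275,"dz": 0.9,"wx": 0,"wy": 0,"wz": 0.144,"claw": 75}
  ]
}}

```text
clock: 1.75
tool_pos: [0.4845, 0.2715, 0.2074]
eef_rot: [0.848, 0.53, 0.001, 0.0]
contact_force: [-0.5, 0.2, -0.1]
opening: 0.854
finger_force: 0.0
```

```bash
cat >> h.py <<'E'
from scipy.spatial.transform import Rotation as Ro
def pose():
    s=get_state(); R=Ro.from_quat(s['eef_rot']).as_matrix()
    return s,np.array(s['tool_pos']),R
def plan(target,yaw=None,tz=None):
    """shift (shares of 8cm, tool axes) to world target; yaw = world deg of tool x; wz also"""
    s,p,R=pose(); sh=R.T@(np.array(target)-p)/.08
    y0=np.degrees(np.arctan2(R[1,0],R[0,0])); out={'pos':p.round(4),'yaw':round(y0,2),'sh':sh.round(3),'tilt':R[:,2].round(4)}
    if yaw is not None:
        Rt=Ro.from_euler('z',yaw,degrees=True).as_matrix()@np.diag([1,-1,-1])
        out['w']=(Ro.from_matrix(R.T@Rt).as_rotvec()/np.pi).round(4)
    print(out)
E
python3 - <<'E'
from h import *
im,d,c=snap('wrist'); P=cloud(c,d); cv2.imwrite('pics/w1.png',im[:,:,::-1])
m=(abs(P[...,2]-.035)<.009)&(np.hypot(P[...,0]-.482,P[...,1]-.273)<.075)
m=cv2.morphologyEx(m.astype(np.uint8),cv2.MORPH_OPEN,np.ones((3,3)))
Q=P[m>0]; print(len(Q),np.median(Q,0),cv2.minAreaRect((Q[:,:2]*1000).astype(np.float32)))
print(get_state()['clock']); plan((.4825,.273,.012),64)
E
```

```text
6780 [0.48456764 0.27723781 0.03387479] ((483.6005554199219, 274.2960205078125), (95.32267761230469, 52.06877136230469), 63.947265625)
1.8
{'pos': array([0.4843, 0.2717, 0.2074]), 'yaw': np.float64(64.06), 'sh': array([ 2.000e-03, -3.100e-02,  2.443e+00]), 'tilt': array([ 1.7e-03,  3.0e-04, -1.0e+00]), 'w': array([ 0.0004, -0.0003,  0.0003])}
```

Call:
{"api": "step_arm", "payload": {
  "motion": [
    {"dx": 0.025,"dy": -0.02,"dz": 0.9,"wx": 0,"wy": 0,"wz": 0,"claw": 75},
    {"dx": 0.025,"dy": -0.02,"dz": 0.9,"wx": 0,"wy": 0,"wz": 0,"claw": 75},
    {"dx": 0.025,"dy": -0.02,"dz": 0.9,"wx": 0,"wy": 0,"wz": 0,"claw": 75}
  ]
}}

```text
clock: 2.1
tool_pos: [0.4812, 0.2737, 0.1326]
eef_rot: [0.848, 0.531, -0.003, 0.0]
contact_force: [-1.0, -0.2, -0.3]
opening: 0.851
finger_force: 0.0
```

Call:
{"api": "step_arm", "payload": {
  "motion": [
    {"dx": 0,"dy": 0,"dz": 0.9,"wx": 0,"wy": 0,"wz": 0,"claw": 75},
    {"dx": 0,"dy": 0,"dz": 0.9,"wx": 0,"wy": 0,"wz": 0,"claw": 75},
    {"dx": 0,"dy": 0,"dz": 0.9,"wx": 0,"wy": 0,"wz": 0,"claw": 75}
  ]
}}

```text
clock: 2.4
tool_pos: [0.482, 0.2744, 0.0617]
eef_rot: [0.848, 0.531, -0.001, 0.0]
contact_force: [-0.9, 0.3, 0.7]
opening: 0.851
finger_force: 0.0
```

Call:
{"api": "step_arm", "payload": {
  "motion": [
    {"dx": 0,"dy": 0,"dz": 0.35,"wx": 0,"wy": 0,"wz": 0,"claw": 75},
    {"dx": 0,"dy": 0,"dz": 0.62,"wx": 0,"wy": 0,"wz": 0,"claw": 75},
    {"dx": 0,"dy": 0,"dz": 0.62,"wx": 0,"wy": 0,"wz": 0,"claw": 75},
    {"dx": 0,"dy": 0,"dz": 0.62,"wx": 0,"wy": 0,"wz": 0,"claw": 40},
    {"dx": 0,"dy": 0,"dz": 0.62,"wx": 0,"wy": 0,"wz": 0,"claw": 40},
    {"dx": 0,"dy": 0,"dz": 0.62,"wx": 0,"wy": 0,"wz": 0,"claw": 40},
    {"dx": 0,"dy": 0,"dz": 0.62,"wx": 0,"wy": 0,"wz": 0,"claw": 40},
    {"dx": 0,"dy": 0,"dz": 0.62,"wx": 0,"wy": 0,"wz": 0,"claw": 40}
  ],
  "force": 10
}}

```text
clock: 3.2
tool_pos: [0.4834, 0.2758, 0.0147]
eef_rot: [0.848, 0.53, 0.001, 0.0]
contact_force: [-0.5, -0.6, 8.1]
opening: 0.592
finger_force: 10.0
```

Call:
{"api": "step_arm", "payload": {
  "motion": [
    {"dx": 0,"dy": 0,"dz": -0.3,"wx": 0,"wy": 0,"wz": 0,"claw": 40},
    {"dx": 0,"dy": 0,"dz": -0.9,"wx": 0,"wy": 0,"wz": 0,"claw": 40},
    {"dx": 0,"dy": 0,"dz": -0.9,"wx": 0,"wy": 0,"wz": 0,"claw": 40},
    {"dx": 0,"dy": 0,"dz": -0.9,"wx": 0,"wy": 0,"wz": 0,"claw": 40}
  ]
}}

```text
clock: 3.6
tool_pos: [0.4831, 0.2757, 0.0864]
eef_rot: [0.848, 0.531, 0.001, -0.0]
contact_force: [-0.1, 0.2, -1.1]
opening: 0.589
finger_force: 10.0
```

Call:
{"api": "step_arm", "payload": {
  "motion": [
    {"dx": 0,"dy": 0,"dz": -0.5,"wx": 0,"wy": 0,"wz": 0,"claw": 40},
    {"dx": -0.95,"dy": 0.73,"dz": -1,"wx": 0,"wy": 0,"wz": -0.36,"claw": 40},
    {"dx": -0.95,"dy": 0.73,"dz": -1,"wx": 0,"wy": 0,"wz": -0.36,"claw": 40},
    {"dx": -0.95,"dy": 0.73,"dz": -1,"wx": 0,"wy": 0,"wz": -0.36,"claw": 40},
    {"dx": -0.95,"dy": 0.73,"dz": -1,"wx": 0,"wy": 0,"wz": -0.36,"claw": 40},
    {"dx": -0.95,"dy": 0.73,"dz": -1,"wx": 0,"wy": 0,"wz": -0.36,"claw": 40},
    {"dx": -0.95,"dy": 0.73,"dz": -1,"wx": 0,"wy": 0,"wz": -0.36,"claw": 40},
    {"dx": -0.95,"dy": 0.73,"dz": -1,"wx": 0,"wy": 0,"wz": -0.36,"claw": 40}
  ]
}}

```text
clock: 4.4
tool_pos: [0.5008, 0.1809, 0.1637]
eef_rot: [0.465, 0.885, -0.001, -0.001]
contact_force: [-0.1, 0.1, -0.3]
opening: 0.586
finger_force: 10.0
```

Call:
{"api": "step_arm", "payload": {
  "motion": [
    {"dx": -1,"dy": -0.5,"dz": 0,"wx": 0,"wy": 0,"wz": -0.36,"claw": 40},
    {"dx": -1,"dy": -0.5,"dz": 0,"wx": 0,"wy": 0,"wz": -0.36,"claw": 40},
    {"dx": -1,"dy": -0.5,"dz": 0,"wx": 0,"wy": 0,"wz": -0.36,"claw": 40},
    {"dx": -1,"dy": -0.5,"dz": 0,"wx": 0,"wy": 0,"wz": -0.36,"claw": 40},
    {"dx": -1,"dy": -0.5,"dz": 0,"wx": 0,"wy": 0,"wz": -0.36,"claw": 40},
    {"dx": -1,"dy": -0.5,"dz": 0,"wx": 0,"wy": 0,"wz": -0.36,"claw": 40},
    {"dx": -1,"dy": -0.5,"dz": 0,"wx": 0,"wy": 0,"wz": -0.36,"claw": 40},
    {"dx": -1,"dy": -0.5,"dz": 0,"wx": 0,"wy": 0,"wz": -0.36,"claw": 40}
  ]
}}

```text
clock: 5.2
tool_pos: [0.5127, 0.0924, 0.1637]
eef_rot: [-0.081, 0.997, 0.0, -0.002]
contact_force: [-0.8, 0.6, -1.1]
opening: 0.589
finger_force: 10.0
```

Run:
```python
from h import *
plan((.542,-.006,.16),193); s=get_state(); print(s['clock'],s['contact_force'],s['q'].round(2),s['opening'])
```

```text
{'pos': array([0.5127, 0.0924, 0.1637]), 'yaw': np.float64(-170.68), 'sh': array([-0.163, -1.273,  0.045]), 'tilt': array([-0.0031, -0.    , -1.    ]), 'w': array([ 0.0002, -0.001 , -0.0205])}
5.2 [-0.76253059  0.63033943 -1.11515079] [ 0.16  0.75 -0.71  1.93  0.73  0.74  0.74] 0.5888135846916597
```

Call:
{"api": "step_arm", "payload": {
  "motion": [
    {"dx": -0.16,"dy": -0.64,"dz": 0,"wx": 0,"wy": 0,"wz": 0,"claw": 40},
    {"dx": -0.16,"dy": -0.64,"dz": 0,"wx": 0,"wy": 0,"wz": 0,"claw": 40}
  ]
}}

```text
clock: 5.4
tool_pos: [0.5352, 0.0368, 0.1628]
eef_rot: [-0.074, 0.997, -0.003, -0.002]
contact_force: [0.9, -0.7, -1.3]
opening: 0.589
finger_force: 10.0
```

Call:
{"api": "step_arm", "payload": {
  "motion": [
    {"dx": 0,"dy": -0.64,"dz": 0,"wx": 0,"wy": 0,"wz": -0.02,"claw": 40},
    {"dx": 0,"dy": -0.64,"dz": 0,"wx": 0,"wy": 0,"wz": -0.02,"claw": 40},
    {"dx": 0,"dy": -0.64,"dz": 0,"wx": 0,"wy": 0,"wz": -0.02,"claw": 40},
    {"dx": 0,"dy": -0.64,"dz": 0,"wx": 0,"wy": 0,"wz": -0.02,"claw": 40}
  ]
}}

```text
clock: 5.8
tool_pos: [0.5418, -0.0055, 0.1645]
eef_rot: [-0.11, 0.994, 0.001, -0.001]
contact_force: [0.3, 0.7, -0.7]
opening: 0.587
finger_force: 10.0
```

```bash
cat >> h.py <<'E'
def casefit(P,c0=(.542,-.006),z=(.046,.054)):
    Q=P.reshape(-1,3); Q=Q[(Q[:,2]>z[0])&(Q[:,2]<z[1])]; q=Q[:,:2]-c0; q=q[np.hypot(*q.T)<.115]
    best=None; b=np.arange(-.12,.1201,.002); e=(b[:-1]+.001)*1000
    for a in np.radians(np.arange(10,18,.25)):
        r=q@np.array([[np.cos(a),-np.sin(a)],[np.sin(a),np.cos(a)]])
        h=np.histogram(r[:,0],bins=b)[0]; g=np.histogram(r[:,1],bins=b)[0]; s=(h**2.).sum()+(g**2.).sum()
        if best is None or s>best[0]: best=(s,a,h,g)
    s,a,h,g=best
    print('case',len(q),np.degrees(a),'X',[(round(e[i]),int(h[i])) for i in np.argsort(-h)[:7]],'Y',[(round(e[i]),int(g[i])) for i in np.argsort(-g)[:7]])
E
python3 - <<'E'
from h import *
im,d,c=snap('wrist'); P=cloud(c,d); cv2.imwrite('pics/w2.png',im[:,:,::-1]); casefit(P)
plan((.542,-.006,.03),193)
E
```

```text
case 3761 13.25 X [(-61, 815), (-63, 420), (-59, 394), (-55, 47), (-57, 44), (-47, 43), (-53, 43)] Y [(81, 630), (-83, 466), (83, 444), (-81, 442), (-85, 186), (85, 49), (-61, 25)]
{'pos': array([ 0.5419, -0.005 ,  0.1647]), 'yaw': np.float64(-167.28), 'sh': array([ 1.000e-03, -1.500e-02,  1.684e+00]), 'tilt': array([-9.e-04,  1.e-03, -1.e+00]), 'w': array([ 0.0004, -0.0002, -0.0015])}
```

View pics/w2.png

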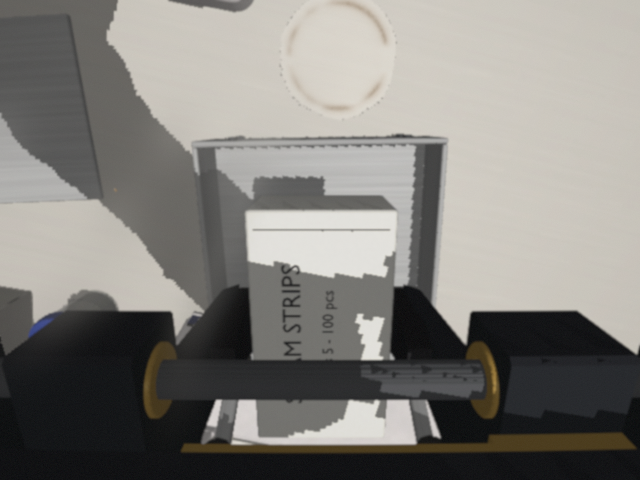

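The wrist view shows the carton (245–395, 195–440) centred between the case side walls and clear of the front wall at row 140.

Call:
{"api": "step_arm", "payload": {
  "motion": [
    {"dx": 0,"dy": -0.01,"dz": 0.9,"wx": 0,"wy": 0,"wz": 0,"claw": 40},
    {"dx": 0,"dy": -0.01,"dz": 0.9,"wx": 0,"wy": 0,"wz": 0,"claw": 40},
    {"dx": 0,"dy": -0.01,"dz": 0.9,"wx": 0,"wy": 0,"wz": 0,"claw": 40}
  ]
}}

```text
clock: 6.15
tool_pos: [0.5403, -0.0062, 0.0906]
eef_rot: [-0.111, 0.994, 0.0, -0.003]
contact_force: [-0.2, 0.2, -1.5]
opening: 0.593
finger_force: 10.0
```

Call:
{"api": "step_arm", "payload": {
  "motion": [
    {"dx": 0,"dy": 0,"dz": 0.3,"wx": 0,"wy": 0,"wz": 0,"claw": 40},
    {"dx": 0,"dy": 0,"dz": 0.6,"wx": 0,"wy": 0,"wz": 0,"claw": 40},
    {"dx": 0,"dy": 0,"dz": 0.8,"wx": 0,"wy": 0,"wz": 0,"claw": 40},
    {"dx": 0,"dy": 0,"dz": 0.85,"wx": 0,"wy": 0,"wz": 0,"claw": 40},
    {"dx": 0,"dy": 0,"dz": 0.85,"wx": 0,"wy": 0,"wz": 0,"claw": 40}
  ]
}}

```text
clock: 6.65
tool_pos: [0.5431, -0.0061, 0.0258]
eef_rot: [-0.111, 0.994, 0.0, 0.0]
contact_force: [0.6, -0.5, -0.4]
opening: 0.587
finger_force: 10.0
```

Call:
{"api": "step_arm", "payload": {
  "motion": [
    {"dx": 0,"dy": 0,"dz": 0.03,"wx": 0,"wy": 0,"wz": 0,"claw": 40},
    {"dx": 0,"dy": 0,"dz": 0.05,"wx": 0,"wy": 0,"wz": 0,"claw": 40}
  ]
}}

```text
clock: 6.85
tool_pos: [0.5434, -0.0068, 0.0221]
eef_rot: [-0.11, 0.994, 0.0, 0.001]
contact_force: [0.2, -0.2, -0.5]
opening: 0.587
finger_force: 10.0
```

Call:
{"api": "step_arm", "payload": {
  "motion": [
    {"dx": 0,"dy": 0,"dz": 0.02,"wx": 0,"wy": 0,"wz": 0,"claw": 40},
    {"dx": 0,"dy": 0,"dz": 0.03,"wx": 0,"wy": 0,"wz": 0,"claw": 40},
    {"dx": 0,"dy": 0,"dz": 0.03,"wx": 0,"wy": 0,"wz": 0,"claw": 40}
  ]
}}

```text
clock: 7.15
tool_pos: [0.5426, -0.0072, 0.0188]
eef_rot: [-0.11, 0.994, -0.0, 0.0]
contact_force: [0.6, 0.8, -1.2]
opening: 0.585
finger_force: 10.0
```

Call:
{"api": "step_arm", "payload": {
  "motion": [
    {"dx": 0,"dy": 0,"dz": 0.02,"wx": 0,"wy": 0,"wz": 0,"claw": 40},
    {"dx": 0,"dy": 0,"dz": 0.02,"wx": 0,"wy": 0,"wz": 0,"claw": 40},
    {"dx": 0,"dy": 0,"dz": 0.02,"wx": 0,"wy": 0,"wz": 0,"claw": 60},
    {"dx": 0,"dy": 0,"dz": 0.02,"wx": 0,"wy": 0,"wz": 0,"claw": 72},
    {"dx": 0,"dy": 0,"dz": 0.02,"wx": 0,"wy": 0,"wz": 0,"claw": 72},
    {"dx": 0,"dy": 0,"dz": -0.3,"wx": 0,"wy": 0,"wz": 0,"claw": 72},
    {"dx": 0,"dy": 0,"dz": -0.95,"wx": 0,"wy": 0,"wz": 0,"claw": 72},
    {"dx": 0,"dy": 0,"dz": -0.95,"wx": 0,"wy": 0,"wz": 0,"claw": 72}
  ]
}}

```text
clock: 7.95
tool_pos: [0.5456, -0.0058, 0.0991]
eef_rot: [-0.11, 0.994, 0.001, 0.004]
contact_force: [1.6, -0.1, 0.4]
opening: 0.819
finger_force: 0.0
```

Call:
{"api": "step_arm", "payload": {
  "motion": [
    {"dx": 0,"dy": 0,"dz": -1,"wx": 0,"wy": 0,"wz": 0,"claw": 60},
    {"dx": 0,"dy": 0,"dz": -1,"wx": 0,"wy": 0,"wz": 0,"claw": 60},
    {"dx": 0,"dy": 0,"dz": -1,"wx": 0,"wy": 0,"wz": 0,"claw": 60}
  ]
}}

```text
clock: 8.25
tool_pos: [0.545, -0.0063, 0.178]
eef_rot: [-0.11, 0.994, 0.0, 0.004]
contact_force: [0.0, -0.2, 0.5]
opening: 0.68
finger_force: 0.0
```

Run:
```python
from h import *
im,d,c=snap('wrist'); P=cloud(c,d); cv2.imwrite('pics/w3.png',im[:,:,::-1]); casefit(P)
m=(abs(P[...,2]-.038)<.006)&(np.hypot(P[...,0]-.542,P[...,1]+.006)<.055)
m=cv2.morphologyEx(m.astype(np.uint8),cv2.MORPH_OPEN,np.ones((3,3)))
Q=P[m>0]; print(len(Q),np.percentile(Q,[5,50,95],axis=0).round(4),cv2.minAreaRect((Q[:,:2]*1000).astype(np.float32)))
plan((.5196,-.278,.164),194)
```

```text
case 5007 13.25 X [(-61, 745), (61, 450), (-59, 375), (63, 360), (-63, 359), (65, 105), (97, 78)] Y [(81, 578), (-83, 425), (83, 400), (-81, 400), (-85, 161), (-47, 72), (47, 68)]
8195 [[ 0.5035 -0.0335  0.0369]
 [ 0.5426 -0.008   0.0381]
 [ 0.5868  0.0172  0.0392]] ((546.1618041992188, -7.516948699951172), (95.14706420898438, 52.04026412963867), 12.636232376098633)
{'pos': array([ 0.5437, -0.0071,  0.1759]), 'yaw': np.float64(-167.39), 'sh': array([ 1.033, -3.239,  0.147]), 'tilt': array([ 3.5e-03,  1.0e-04, -1.0e+00]), 'w': array([-0.0002,  0.0011, -0.0077])}
```

View pics/w3.png

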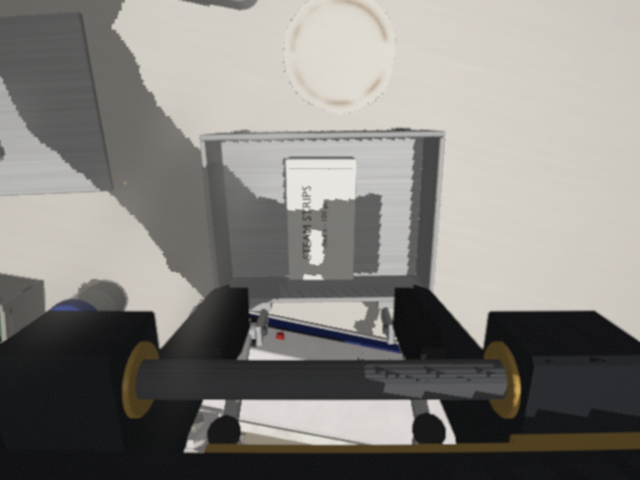

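The wrist view shows the carton flat in the case at (285–355, 157–280), and the bail arms' feet near (225,430) and (430,430).

Call:
{"api": "step_arm", "payload": {
  "motion": [
    {"dx": 0.26,"dy": -0.9,"dz": 0,"wx": 0,"wy": 0,"wz": 0,"claw": 50},
    {"dx": 0.26,"dy": -0.9,"dz": 0,"wx": 0,"wy": 0,"wz": 0,"claw": 50},
    {"dx": 0.26,"dy": -0.9,"dz": 0,"wx": 0,"wy": 0,"wz": 0,"claw": 50}
  ]
}}

```text
clock: 8.6
tool_pos: [0.5361, -0.0877, 0.172]
eef_rot: [-0.106, 0.994, -0.002, -0.003]
contact_force: [0.5, 0.3, -0.6]
opening: 0.566
finger_force: 0.0
```

Call:
{"api": "step_arm", "payload": {
  "motion": [
    {"dx": 0.26,"dy": -0.9,"dz": 0,"wx": 0,"wy": 0,"wz": 0,"claw": 50},
    {"dx": 0.26,"dy": -0.9,"dz": 0,"wx": 0,"wy": 0,"wz": 0,"claw": 50},
    {"dx": 0.26,"dy": -0.9,"dz": 0,"wx": 0,"wy": 0,"wz": 0,"claw": 50}
  ]
}}

```text
clock: 8.9
tool_pos: [0.5319, -0.1612, 0.1724]
eef_rot: [-0.107, 0.994, -0.001, -0.002]
contact_force: [-0.3, 0.2, -0.1]
opening: 0.569
finger_force: 0.0
```

Call:
{"api": "step_arm", "payload": {
  "motion": [
    {"dx": 0.26,"dy": -0.7,"dz": 0,"wx": 0,"wy": 0,"wz": 0,"claw": 50},
    {"dx": 0.26,"dy": -0.7,"dz": 0,"wx": 0,"wy": 0,"wz": 0,"claw": 50},
    {"dx": 0.26,"dy": -0.7,"dz": 0,"wx": 0,"wy": 0,"wz": 0,"claw": 50}
  ]
}}

```text
clock: 9.2
tool_pos: [0.5245, -0.217, 0.1733]
eef_rot: [-0.109, 0.994, 0.0, -0.001]
contact_force: [-0.6, 0.3, -0.4]
opening: 0.571
finger_force: 0.0
```

Call:
{"api": "step_arm", "payload": {
  "motion": [
    {"dx": 0.25,"dy": -0.74,"dz": 0,"wx": 0,"wy": 0,"wz": 0,"claw": 50},
    {"dx": 0.25,"dy": -0.74,"dz": 0,"wx": 0,"wy": 0,"wz": 0,"claw": 50},
    {"dx": 0.25,"dy": -0.74,"dz": 0,"wx": 0,"wy": 0,"wz": 0,"claw": 50},
    {"dx": 0.25,"dy": -0.74,"dz": 0,"wx": 0,"wy": 0,"wz": 0,"claw": 50}
  ]
}}

```text
clock: 9.6
tool_pos: [0.5195, -0.2752, 0.1746]
eef_rot: [-0.111, 0.994, 0.001, 0.0]
contact_force: [0.5, 0.5, -0.0]
opening: 0.567
finger_force: 0.0
```

```bash
cat >> h.py <<'E'
def lid(im,P,c0,zp=.013,zh=.041):
    r=np.hypot(P[...,0]-c0[0],P[...,1]-c0[1])
    m=(abs(P[...,2]-zp)<.006)&(r<.12); m=cv2.morphologyEx(m.astype(np.uint8),cv2.MORPH_OPEN,np.ones((3,3)))
    Q=P[m>0]; print('plate',len(Q),np.median(Q[:,2]),cv2.minAreaRect((Q[:,:2]*1000).astype(np.float32)))
    k=(abs(P[...,2]-zh)<.006)&(r<.06)&(im.max(2)<110)
    Q=P[k]; print('handle',len(Q),np.median(Q,0).round(4),cv2.minAreaRect((Q[:,:2]*1000).astype(np.float32)))
E
python3 - <<'E'
from h import *
im,d,c=snap('wrist'); P=cloud(c,d); cv2.imwrite('pics/w4.png',im[:,:,::-1]); lid(im,P,(.5196,-.278))
plan((.5196,-.278,.022),194)
E
```

```text
plate 31115 0.013120203357825988 ((522.155029296875, -278.96295166015625), (132.43650817871094, 174.02410888671875), 14.656296730041504)
handle 1696 [ 0.5196 -0.28    0.0408] ((522.0825805664062, -279.484375), (72.14344024658203, 14.034610748291016), 14.750466346740723)
{'pos': array([ 0.5197, -0.2749,  0.1748]), 'yaw': np.float64(-167.15), 'sh': array([ 0.012, -0.042,  1.91 ]), 'tilt': array([ 6.0e-04,  2.1e-03, -1.0e+00]), 'w': array([ 0.0006,  0.0004, -0.0064])}
```

View pics/w4.png

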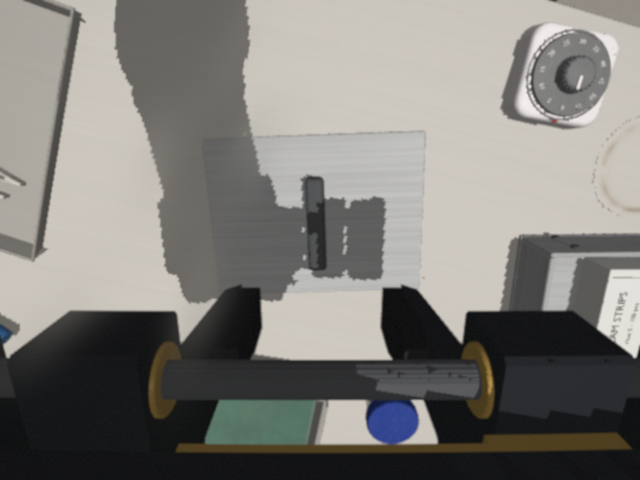

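The wrist view shows the lid plate (205–425, 130–295) with its handle at (316,222); the jar, the timer and the tray are all clear.

Call:
{"api": "step_arm", "payload": {
  "motion": [
    {"dx": -0.017,"dy": -0.06,"dz": 0.9,"wx": 0,"wy": 0,"wz": -0.01,"claw": 45},
    {"dx": -0.017,"dy": -0.06,"dz": 0.9,"wx": 0,"wy": 0,"wz": -0.01,"claw": 45},
    {"dx": -0.017,"dy": -0.06,"dz": 0.9,"wx": 0,"wy": 0,"wz": -0.01,"claw": 45},
    {"dx": -0.017,"dy": -0.06,"dz": 0.9,"wx": 0,"wy": 0,"wz": -0.01,"claw": 45}
  ]
}}

```text
clock: 10.05
tool_pos: [0.5223, -0.2804, 0.1034]
eef_rot: [-0.127, 0.992, 0.001, 0.001]
contact_force: [-0.0, -0.3, 1.1]
opening: 0.514
finger_force: 0.0
```

Call:
{"api": "step_arm", "payload": {
  "motion": [
    {"dx": 0,"dy": 0,"dz": 0.4,"wx": 0,"wy": 0,"wz": 0,"claw": 45},
    {"dx": 0,"dy": 0,"dz": 0.8,"wx": 0,"wy": 0,"wz": 0,"claw": 45},
    {"dx": 0,"dy": 0,"dz": 0.95,"wx": 0,"wy": 0,"wz": 0,"claw": 45},
    {"dx": 0,"dy": 0,"dz": 0.95,"wx": 0,"wy": 0,"wz": 0,"claw": 45},
    {"dx": 0,"dy": 0,"dz": 0.95,"wx": 0,"wy": 0,"wz": 0,"claw": 45}
  ]
}}

```text
clock: 10.55
tool_pos: [0.5227, -0.2821, 0.0284]
eef_rot: [-0.126, 0.992, -0.0, 0.001]
contact_force: [-0.4, 0.2, 0.5]
opening: 0.511
finger_force: 0.0
```

Run:
```python
from h import *
plan((.5221,-.2792,.021),194.7)
```

```text
{'pos': array([ 0.5227, -0.2821,  0.0284]), 'yaw': np.float64(-165.54), 'sh': array([-0.001,  0.038,  0.093]), 'tilt': array([ 2.7e-03, -3.0e-04, -1.0e+00]), 'w': array([-0.0003,  0.0008, -0.0013])}
```

Lower to about 0.020, close on the bar, and lift.

Call:
{"api": "step_arm", "payload": {
  "motion": [
    {"dx": 0,"dy": 0.035,"dz": 0.1,"wx": 0,"wy": 0,"wz": 0,"claw": 45},
    {"dx": 0,"dy": 0.035,"dz": 0.1,"wx": 0,"wy": 0,"wz": 0,"claw": 45},
    {"dx": 0,"dy": 0.035,"dz": 0.1,"wx": 0,"wy": 0,"wz": 0,"claw": 5},
    {"dx": 0,"dy": 0.035,"dz": 0.1,"wx": 0,"wy": 0,"wz": 0,"claw": 5},
    {"dx": 0,"dy": 0.035,"dz": 0.1,"wx": 0,"wy": 0,"wz": 0,"claw": 5},
    {"dx": 0,"dy": 0.035,"dz": 0.1,"wx": 0,"wy": 0,"wz": 0,"claw": 5},
    {"dx": 0,"dy": 0.035,"dz": 0.1,"wx": 0,"wy": 0,"wz": 0,"claw": 5},
    {"dx": 0,"dy": 0.035,"dz": 0.1,"wx": 0,"wy": 0,"wz": 0,"claw": 5}
  ],
  "force": 40
}}

```text
clock: 11.35
tool_pos: [0.5206, -0.2794, 0.0188]
eef_rot: [-0.126, 0.992, 0.0, 0.0]
contact_force: [-0.7, 0.2, 1.5]
opening: 0.152
finger_force: 40.0
```

Run:
```python
from h import *
plan((.5221,-.2792,.021),194.7); s=get_state(); print(s['finger_force'],s['opening']*88,s['contact_force'])
```

```text
{'pos': array([ 0.5206, -0.2794,  0.0188]), 'yaw': np.float64(-165.54), 'sh': array([-0.018, -0.002, -0.027]), 'tilt': array([ 0.e+00,  4.e-04, -1.e+00]), 'w': array([ 0.0001,  0.    , -0.0014])}
39.99837443232536 13.378005755600896 [-0.69552921  0.16284228  1.50614587]
```

Call:
{"api": "step_arm", "payload": {
  "motion": [
    {"dx": 0,"dy": 0,"dz": -0.2,"wx": 0,"wy": 0,"wz": 0,"claw": 5},
    {"dx": 0,"dy": 0,"dz": -0.6,"wx": 0,"wy": 0,"wz": 0,"claw": 5},
    {"dx": 0,"dy": 0,"dz": -0.95,"wx": 0,"wy": 0,"wz": 0,"claw": 5},
    {"dx": 0,"dy": 0,"dz": -0.95,"wx": 0,"wy": 0,"wz": 0,"claw": 5}
  ]
}}

```text
clock: 11.75
tool_pos: [0.5231, -0.2803, 0.0987]
eef_rot: [-0.125, 0.992, -0.001, 0.003]
contact_force: [1.5, -0.1, -4.1]
opening: 0.156
finger_force: 40.0
```

Call:
{"api": "step_arm", "payload": {
  "motion": [
    {"dx": 0,"dy": 0,"dz": -0.4,"wx": 0,"wy": 0,"wz": 0,"claw": 5},
    {"dx": 0,"dy": 0,"dz": -0.85,"wx": 0,"wy": 0,"wz": 0,"claw": 5},
    {"dx": 0,"dy": 0,"dz": -0.85,"wx": 0,"wy": 0,"wz": 0,"claw": 5},
    {"dx": 0,"dy": 0,"dz": -0.85,"wx": 0,"wy": 0,"wz": 0,"claw": 5}
  ]
}}

```text
clock: 12.15
tool_pos: [0.52, -0.2801, 0.1622]
eef_rot: [-0.126, 0.992, -0.0, -0.0]
contact_force: [0.0, -0.7, -4.2]
opening: 0.15
finger_force: 40.0
```

Call:
{"api": "step_arm", "payload": {
  "motion": [
    {"dx": -0.14,"dy": 0.4,"dz": 0,"wx": 0,"wy": 0,"wz": 0,"claw": 5},
    {"dx": -0.28,"dy": 0.81,"dz": 0,"wx": 0,"wy": 0,"wz": 0,"claw": 5},
    {"dx": -0.28,"dy": 0.81,"dz": 0,"wx": 0,"wy": 0,"wz": 0,"claw": 5}
  ]
}}

```text
clock: 12.45
tool_pos: [0.5258, -0.2046, 0.1614]
eef_rot: [-0.13, 0.991, 0.003, -0.001]
contact_force: [0.4, -0.3, -2.9]
opening: 0.151
finger_force: 40.0
```

Call:
{"api": "step_arm", "payload": {
  "motion": [
    {"dx": -0.14,"dy": 0.4,"dz": 0,"wx": 0,"wy": 0,"wz": 0,"claw": 5},
    {"dx": -0.28,"dy": 0.81,"dz": 0,"wx": 0,"wy": 0,"wz": 0,"claw": 5},
    {"dx": -0.28,"dy": 0.81,"dz": 0,"wx": 0,"wy": 0,"wz": 0,"claw": 5}
  ]
}}

```text
clock: 12.75
tool_pos: [0.5314, -0.1366, 0.1617]
eef_rot: [-0.13, 0.992, 0.003, -0.0]
contact_force: [-0.2, 0.0, -2.8]
opening: 0.145
finger_force: 40.0
```

Call:
{"api": "step_arm", "payload": {
  "motion": [
    {"dx": -0.14,"dy": 0.4,"dz": 0,"wx": 0,"wy": 0,"wz": 0,"claw": 5},
    {"dx": -0.28,"dy": 0.81,"dz": 0,"wx": 0,"wy": 0,"wz": 0,"claw": 5},
    {"dx": -0.28,"dy": 0.81,"dz": 0,"wx": 0,"wy": 0,"wz": 0,"claw": 5}
  ]
}}

```text
clock: 13.05
tool_pos: [0.537, -0.0685, 0.162]
eef_rot: [-0.13, 0.992, 0.003, 0.0]
contact_force: [0.6, -0.2, -2.6]
opening: 0.153
finger_force: 40.0
```

Call:
{"api": "step_arm", "payload": {
  "motion": [
    {"dx": -0.14,"dy": 0.4,"dz": 0,"wx": 0,"wy": 0,"wz": 0.007,"claw": 5},
    {"dx": -0.26,"dy": 0.81,"dz": 0,"wx": 0,"wy": 0,"wz": 0.007,"claw": 5},
    {"dx": -0.26,"dy": 0.81,"dz": 0,"wx": 0,"wy": 0,"wz": 0.007,"claw": 5},
    {"dx": -0.26,"dy": 0.81,"dz": 0,"wx": 0,"wy": 0,"wz": 0.007,"claw": 5},
    {"dx": -0.26,"dy": 0.81,"dz": 0,"wx": 0,"wy": 0,"wz": 0.007,"claw": 5}
  ]
}}

```text
clock: 13.55
tool_pos: [0.5404, -0.0088, 0.1615]
eef_rot: [-0.114, 0.993, -0.001, -0.001]
contact_force: [-0.4, 0.7, -2.3]
opening: 0.155
finger_force: 40.0
```

Run:
```python
from h import *
plan((.541,-.0065,.061),193.25); s=get_state(); print(s['finger_force'],s['opening']*88,s['contact_force'])
im,d,c=snap('wrist'); P=cloud(c,d); cv2.imwrite('pics/w5.png',im[:,:,::-1])
zt=s['tool_pos'][2]-.0188; print(zt); lid(im,P,(.5424,-.0065),zt+.013,zt+.041)
```

```text
{'pos': array([ 0.5404, -0.0088,  0.1615]), 'yaw': np.float64(-166.9), 'sh': array([-0.017,  0.028,  1.256]), 'tilt': array([-0.0025, -0.0019, -1.    ]), 'w': array([-0.0004, -0.0009, -0.0009])}
39.996430948376656 13.641235483667336 [-0.36114948  0.74485266 -2.30289742]
0.1427219207993462
plate 67711 0.15587398155692242 ((542.2577514648438, -9.545646667480469), (132.54373168945312, 174.78274536132812), 13.06298542022705)
handle 6844 [ 0.5313 -0.0124  0.1836] ((540.9136962890625, -12.732616424560547), (40.96051788330078, 69.68211364746094), 83.8515625)
```

View pics/w5.png

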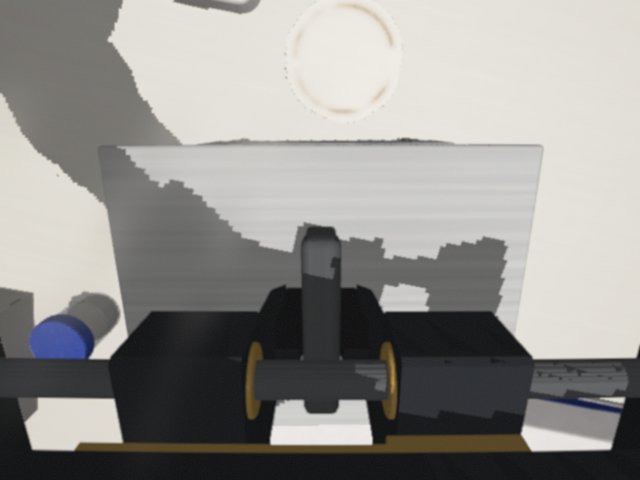

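The wrist view shows the lid held level, with its plate front edge at row 145 squarely over the case's front wall.

Call:
{"api": "step_arm", "payload": {
  "motion": [
    {"dx": -0.01,"dy": 0.037,"dz": 0.3,"wx": 0,"wy": 0,"wz": 0,"claw": 5},
    {"dx": -0.01,"dy": 0.037,"dz": 0.7,"wx": 0,"wy": 0,"wz": 0,"claw": 5},
    {"dx": -0.01,"dy": 0.037,"dz": 0.95,"wx": 0,"wy": 0,"wz": 0,"claw": 5},
    {"dx": -0.01,"dy": 0.037,"dz": 0.95,"wx": 0,"wy": 0,"wz": 0,"claw": 5},
    {"dx": -0.01,"dy": 0.037,"dz": 0.95,"wx": 0,"wy": 0,"wz": 0,"claw": 5}
  ]
}}

```text
clock: 14.1
tool_pos: [0.5413, -0.0045, 0.0868]
eef_rot: [-0.114, 0.993, -0.0, -0.0]
contact_force: [-0.5, 0.0, -3.7]
opening: 0.152
finger_force: 40.0
```

Run:
```python
from h import *
plan((.5407,-.0063,.0615),193.25); s=get_state(); print(s['contact_force'],s['moment'])
```

```text
{'pos': array([ 0.5413, -0.0045,  0.0868]), 'yaw': np.float64(-166.89), 'sh': array([ 0.013, -0.02 ,  0.316]), 'tilt': array([-4.e-04, -2.e-04, -1.e+00]), 'w': array([-0.    , -0.0001, -0.0008])}
[-0.5316113   0.04011109 -3.74577348] [ 0.20361281 -0.08495935  0.00930949]
```

Call:
{"api": "step_arm", "payload": {
  "motion": [
    {"dx": 0.01,"dy": -0.02,"dz": 0.08,"wx": 0,"wy": 0,"wz": 0,"claw": 5},
    {"dx": 0.01,"dy": -0.02,"dz": 0.16,"wx": 0,"wy": 0,"wz": 0,"claw": 5},
    {"dx": 0.01,"dy": -0.02,"dz": 0.22,"wx": 0,"wy": 0,"wz": 0,"claw": 5},
    {"dx": 0.01,"dy": -0.02,"dz": 0.25,"wx": 0,"wy": 0,"wz": 0,"claw": 5}
  ]
}}

```text
clock: 14.5
tool_pos: [0.5408, -0.0056, 0.0664]
eef_rot: [-0.115, 0.993, -0.0, -0.0]
contact_force: [-0.3, 0.5, -2.5]
opening: 0.149
finger_force: 40.0
```

Call:
{"api": "step_arm", "payload": {
  "motion": [
    {"dx": 0,"dy": 0,"dz": 0.03,"wx": 0,"wy": 0,"wz": 0,"claw": 5},
    {"dx": 0,"dy": 0,"dz": 0.05,"wx": 0,"wy": 0,"wz": 0,"claw": 5}
  ]
}}

```text
clock: 14.7
tool_pos: [0.5409, -0.0053, 0.0626]
eef_rot: [-0.115, 0.993, 0.0, 0.0]
contact_force: [0.2, 0.1, -3.4]
opening: 0.152
finger_force: 40.0
```

Call:
{"api": "step_arm", "payload": {
  "motion": [
    {"dx": 0,"dy": 0,"dz": 0.015,"wx": 0,"wy": 0,"wz": 0,"claw": 5},
    {"dx": 0,"dy": 0,"dz": 0.025,"wx": 0,"wy": 0,"wz": 0,"claw": 5},
    {"dx": 0,"dy": 0,"dz": 0.025,"wx": 0,"wy": 0,"wz": 0,"claw": 5}
  ]
}}

```text
clock: 15.0
tool_pos: [0.541, -0.0054, 0.0608]
eef_rot: [-0.115, 0.993, -0.0, 0.0]
contact_force: [-0.6, 0.1, -2.3]
opening: 0.15
finger_force: 40.0
```

Call:
{"api": "step_arm", "payload": {
  "motion": [
    {"dx": 0,"dy": 0,"dz": 0,"wx": 0,"wy": 0,"wz": 0,"claw": 20},
    {"dx": 0,"dy": 0,"dz": 0,"wx": 0,"wy": 0,"wz": 0,"claw": 40},
    {"dx": 0,"dy": 0,"dz": 0,"wx": 0,"wy": 0,"wz": 0,"claw": 45},
    {"dx": 0,"dy": 0,"dz": 0,"wx": 0,"wy": 0,"wz": 0,"claw": 45},
    {"dx": 0,"dy": 0,"dz": -0.5,"wx": 0,"wy": 0,"wz": 0,"claw": 45},
    {"dx": 0,"dy": 0,"dz": -1,"wx": 0,"wy": 0,"wz": 0,"claw": 45},
    {"dx": 0,"dy": 0,"dz": -1,"wx": 0,"wy": 0,"wz": 0,"claw": 45}
  ]
}}

```text
clock: 15.7
tool_pos: [0.5438, -0.0042, 0.1451]
eef_rot: [-0.115, 0.993, 0.0, 0.004]
contact_force: [1.4, 0.7, -0.3]
opening: 0.511
finger_force: 0.0
```

Call:
{"api": "step_arm", "payload": {
  "motion": [
    {"dx": 0.2,"dy": 0,"dz": -1,"wx": 0,"wy": 0,"wz": 0,"claw": 0},
    {"dx": 0.2,"dy": 0,"dz": -1,"wx": 0,"wy": 0,"wz": 0,"claw": 0},
    {"dx": 0.2,"dy": 0,"dz": -1,"wx": 0,"wy": 0,"wz": 0,"claw": 0},
    {"dx": 0.2,"dy": 0,"dz": -1,"wx": 0,"wy": 0,"wz": 0,"claw": 0}
  ]
}}

```text
clock: 16.1
tool_pos: [0.5253, -0.0095, 0.2206]
eef_rot: [-0.115, 0.993, -0.0, 0.0]
contact_force: [-0.6, -0.1, -0.9]
opening: 0.174
finger_force: 0.0
```

Run:
```python
from h import *
im,d,c=snap('wrist'); P=cloud(c,d); cv2.imwrite('pics/w6.png',im[:,:,::-1])
lid(im,P,(.5424,-.0065),.055,.083)
r=np.hypot(P[...,0]-.5424,P[...,1]+.0065); Q=P[(abs(P[...,2]-.055)<.008)&(r<.1)]
A=np.c_[Q[:,:2]-[.5424,-.0065],np.ones(len(Q))]; print('plane',np.linalg.lstsq(A,Q[:,2],rcond=None)[0])
a=np.radians(13.25); ux=np.array([np.cos(a),np.sin(a)]); uy=np.array([-ux[1],ux[0]]); h=np.array([.5424,-.0064])+.08*ux
for n in ['wrist','side','scene']:
    if n!='wrist': im,d,c=snap(n); P=cloud(c,d); cv2.imwrite(f'pics/{n}1.png',im[:,:,::-1])
    q=P.reshape(-1,3); lx=(q[:,:2]-h)@ux; ly=(q[:,:2]-h)@uy
    m=(abs(ly)<.05)&(q[:,2]>.17)&(q[:,2]<.25)&(lx>0.0)&(lx<.1)
    m2=m&(abs(ly)<.035)
    if m.sum(): print(n,m.sum(),'lx',np.percentile(lx[m],[2,50,98]).round(4),'z',np.percentile(q[m,2],[2,50,98]).round(4))
    m=(abs(abs(ly)-.06)<.008)&(q[:,2]>.1)&(q[:,2]<.21)&(lx>-.02)&(lx<.1)
    if m.sum()>10: print(' arm ang',np.median(np.arctan2(q[m,2]-.064,-lx[m])),m.sum())
plan((.6,0,.22),193.25)
```

```text
plate 28347 0.05509529507458166 ((565.394287109375, -0.31098175048828125), (178.837890625, 173.93975830078125), 13.136396408081055)
handle 1576 [ 0.5393 -0.0067  0.0828] ((541.9805297851562, -6.414095878601074), (70.73135375976562, 13.734206199645996), 13.452207565307617)
plane [0.00206766 0.00149165 0.05511716]
side 238 lx [0.0584 0.0631 0.0713] z [0.213  0.2249 0.2338]
 arm ang 1.9349729685663801 543
scene 205 lx [0.0596 0.0638 0.0716] z [0.2104 0.223  0.2318]
 arm ang 1.947477498794877 376
{'pos': array([ 0.5246, -0.0095,  0.2193]), 'yaw': np.float64(-166.82), 'sh': array([-0.944, -0.1  , -0.011]), 'tilt': array([-2.4e-03, -4.0e-04, -1.0e+00]), 'w': array([ 0.    , -0.0008, -0.0004])}
```

The lid is seated (plate at z = 0.055, level to about 0.2°) and the bail stands at about 1.94 rad. Next I bring the shut fingers over and behind the tab.

Call:
{"api": "step_arm", "payload": {
  "motion": [
    {"dx": 0,"dy": 0,"dz": -0.5,"wx": 0,"wy": 0,"wz": 0,"claw": 0},
    {"dx": 0,"dy": 0,"dz": -0.8,"wx": 0,"wy": 0,"wz": 0,"claw": 0},
    {"dx": -0.3,"dy": 0,"dz": -0.8,"wx": 0,"wy": 0,"wz": 0,"claw": 0},
    {"dx": -0.8,"dy": 0,"dz": -0.8,"wx": 0,"wy": 0,"wz": 0,"claw": 0},
    {"dx": -0.8,"dy": 0,"dz": -0.8,"wx": 0,"wy": 0,"wz": 0,"claw": 0}
  ]
}}

```text
clock: 16.75
tool_pos: [0.591, 0.0068, 0.2833]
eef_rot: [-0.114, 0.993, 0.001, 0.001]
contact_force: [0.6, 0.1, 0.6]
opening: 0.004
finger_force: 0.0
```

Call:
{"api": "step_arm", "payload": {
  "motion": [
    {"dx": -0.8,"dy": 0,"dz": 0,"wx": 0,"wy": 0,"wz": 0,"claw": 0},
    {"dx": -0.8,"dy": 0,"dz": 0,"wx": 0,"wy": 0,"wz": 0,"claw": 0},
    {"dx": -0.8,"dy": 0,"dz": 0,"wx": 0,"wy": 0,"wz": 0,"claw": 0}
  ]
}}

```text
clock: 17.05
tool_pos: [0.6503, 0.021, 0.2826]
eef_rot: [-0.115, 0.993, 0.001, -0.001]
contact_force: [-1.1, 0.2, -0.9]
opening: 0.005
finger_force: 0.0
```

Call:
{"api": "step_arm", "payload": {
  "motion": [
    {"dx": -0.8,"dy": 0,"dz": 0,"wx": 0,"wy": 0,"wz": 0,"claw": 0},
    {"dx": -0.8,"dy": 0,"dz": 0,"wx": 0,"wy": 0,"wz": 0,"claw": 0},
    {"dx": -0.8,"dy": 0,"dz": 0,"wx": 0,"wy": 0,"wz": 0,"claw": 0},
    {"dx": -0.8,"dy": 0,"dz": 0,"wx": 0,"wy": 0,"wz": 0,"claw": 0}
  ]
}}

```text
clock: 17.45
tool_pos: [0.7109, 0.0344, 0.2841]
eef_rot: [-0.115, 0.993, -0.0, -0.001]
contact_force: [-0.3, 0.2, -0.6]
opening: 0.002
finger_force: 0.0
```

```bash
cat >> h.py <<'E'
a=np.radians(13.25); UX=np.array([np.cos(a),np.sin(a)]); UY=np.array([-UX[1],UX[0]]); HG=np.array([.5424,-.0064])+.08*UX
def hp():
    s,p,R=pose(); d=p[:2]-HG; print('lx',(d@UX).round(4),'ly',(d@UY).round(4),'z',p[2].round(4),'F',s['contact_force'].round(2),'M',s['moment'].round(2),'op',round(s['opening']*88,1),'tilt',R[:,2].round(3),'yaw',np.degrees(np.arctan2(R[1,0],R[0,0])).round(2),'q',s['q'].round(2),s['clock'])
E
python3 -c "
from h import *
hp()
im,d,c=snap('side'); cv2.imwrite('pics/s2.png',cv2.resize(im[120:330,260:500],(800,600)[:2])[:,:,::-1])"
```

```text
lx 0.0934 ly 0.0011 z 0.2841 F [-0.28  0.17 -0.64] M [ 0.05 -0.02  0.04] op 0.2 tilt [-0.002 -0.001 -1.   ] yaw -166.79 q [ 0.22  0.87 -0.8   1.18  0.6   1.32  1.27] 17.45
```

View pics/s2.png

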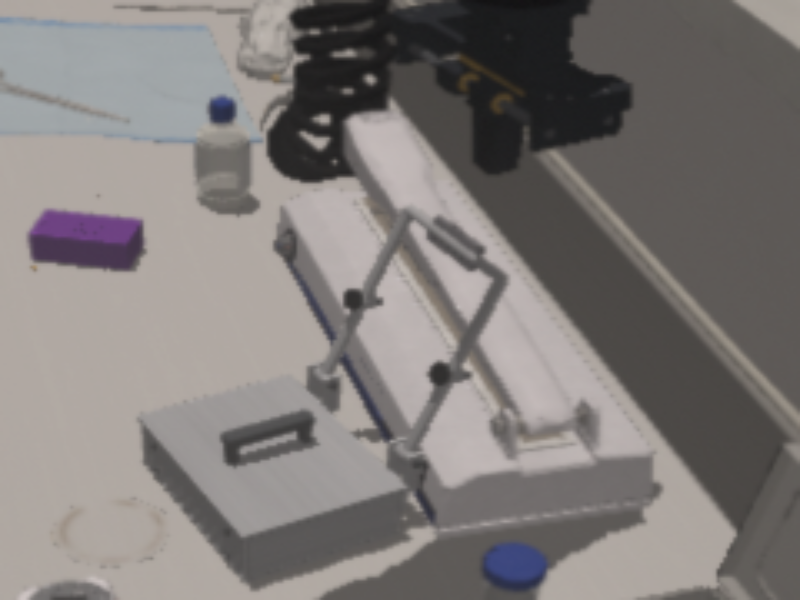

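The crop shows the lid home on the case, the bail upright-back with its tab at (455,240), and the gripper above and behind it with free space around.

Call:
{"api": "step_arm", "payload": {
  "motion": [
    {"dx": 0,"dy": 0,"dz": 0.4,"wx": 0,"wy": 0,"wz": 0,"claw": 0},
    {"dx": 0,"dy": 0,"dz": 0.7,"wx": 0,"wy": 0,"wz": 0,"claw": 0},
    {"dx": 0,"dy": 0,"dz": 0.95,"wx": 0,"wy": 0,"wz": 0,"claw": 0},
    {"dx": 0,"dy": 0,"dz": 0.95,"wx": 0,"wy": 0,"wz": 0,"claw": 0},
    {"dx": 0,"dy": 0,"dz": 0.95,"wx": 0,"wy": 0,"wz": 0,"claw": 0}
  ]
}}

```text
clock: 18.0
tool_pos: [0.7118, 0.0342, 0.2095]
eef_rot: [-0.115, 0.993, -0.0, 0.0]
contact_force: [0.2, -1.0, 1.1]
opening: 0.005
finger_force: 0.0
```

Call:
{"api": "step_arm", "payload": {
  "motion": [
    {"dx": 0.15,"dy": 0,"dz": 0,"wx": 0,"wy": 0,"wz": 0,"claw": 0},
    {"dx": 0.25,"dy": 0,"dz": 0,"wx": 0,"wy": 0,"wz": 0,"claw": 0},
    {"dx": 0.35,"dy": 0,"dz": 0,"wx": 0,"wy": 0,"wz": 0,"claw": 0},
    {"dx": 0.45,"dy": 0,"dz": -0.02,"wx": 0,"wy": 0,"wz": 0,"claw": 0},
    {"dx": 0.55,"dy": 0,"dz": -0.05,"wx": 0,"wy": 0,"wz": 0,"claw": 0},
    {"dx": 0.65,"dy": 0,"dz": -0.08,"wx": 0,"wy": 0,"wz": 0,"claw": 0}
  ]
}}

```text
clock: 18.6
tool_pos: [0.6665, 0.0244, 0.2205]
eef_rot: [-0.114, 0.993, 0.001, 0.007]
contact_force: [7.1, 1.9, 4.7]
opening: 0.008
finger_force: 3.6
```

```bash
python3 -c "
from h import *
hp()"
```

```text
lx 0.0478 ly 0.0015 z 0.2205 F [7.13 1.88 4.72] M [ 0.28 -1.37  0.02] op 0.7 tilt [ 0.014  0.004 -1.   ] yaw -166.88 q [ 0.28  0.86 -0.79  1.44  0.65  1.09  1.17] 18.6
```

Call:
{"api": "step_arm", "payload": {
  "motion": [
    {"dx": 0.11,"dy": 0,"dz": -0.02,"wx": 0,"wy": 0,"wz": 0,"claw": 0},
    {"dx": 0.23,"dy": 0,"dz": -0.04,"wx": 0,"wy": 0,"wz": 0,"claw": 0},
    {"dx": 0.34,"dy": 0,"dz": -0.06,"wx": 0,"wy": 0,"wz": 0,"claw": 0},
    {"dx": 0.46,"dy": 0,"dz": -0.08,"wx": 0,"wy": 0,"wz": 0,"claw": 0},
    {"dx": 0.57,"dy": 0,"dz": -0.1,"wx": 0,"wy": 0,"wz": 0,"claw": 0},
    {"dx": 0.68,"dy": 0,"dz": -0.1,"wx": 0,"wy": 0,"wz": 0,"claw": 0},
    {"dx": 0.8,"dy": 0,"dz": -0.1,"wx": 0,"wy": 0,"wz": 0,"claw": 0},
    {"dx": 0.91,"dy": 0,"dz": -0.1,"wx": 0,"wy": 0,"wz": 0,"claw": 0}
  ]
}}

```text
clock: 19.4
tool_pos: [0.5937, 0.0071, 0.2256]
eef_rot: [-0.115, 0.993, 0.001, 0.005]
contact_force: [7.2, 0.5, -3.3]
opening: 0.001
finger_force: 2.9
```

```bash
python3 -c "
from h import *
hp()
im,d,c=snap('side'); cv2.imwrite('pics/s3.png',cv2.resize(im[120:330,260:500],(800,600)[:2])[:,:,::-1])"
```

```text
lx -0.027 ly 0.0014 z 0.2256 F [ 7.23  0.54 -3.26] M [ 0.41 -1.51 -0.02] op 0.1 tilt [ 0.009  0.002 -1.   ] yaw -166.84 q [ 0.36  0.77 -0.81  1.67  0.65  0.99  1.12] 19.4
```

Call:
{"api": "step_arm", "payload": {
  "motion": [
    {"dx": 0.15,"dy": 0,"dz": 0.03,"wx": 0,"wy": 0,"wz": 0,"claw": 0},
    {"dx": 0.3,"dy": 0,"dz": 0.08,"wx": 0,"wy": 0,"wz": 0,"claw": 0},
    {"dx": 0.45,"dy": 0,"dz": 0.14,"wx": 0,"wy": 0,"wz": 0,"claw": 0},
    {"dx": 0.59,"dy": 0,"dz": 0.21,"wx": 0,"wy": 0,"wz": 0,"claw": 0},
    {"dx": 0.71,"dy": 0,"dz": 0.3,"wx": 0,"wy": 0,"wz": 0,"claw": 0},
    {"dx": 0.84,"dy": 0,"dz": 0.4,"wx": 0,"wy": 0,"wz": 0,"claw": 0}
  ]
}}

```text
clock: 20.05
tool_pos: [0.5281, -0.0084, 0.1938]
eef_rot: [-0.115, 0.993, -0.0, 0.004]
contact_force: [3.6, -0.1, 5.4]
opening: 0.001
finger_force: 2.7
```

```bash
python3 -c "
from h import *
hp()"
```

```text
lx -0.0943 ly 0.0013 z 0.1938 F [ 3.62 -0.06  5.42] M [ 0.08 -0.65  0.05] op 0.1 tilt [ 0.008  0.001 -1.   ] yaw -166.84 q [ 0.39  0.73 -0.79  1.89  0.71  0.81  1.02] 20.05
```

Call:
{"api": "step_arm", "payload": {
  "motion": [
    {"dx": 0.11,"dy": 0,"dz": 0.1,"wx": 0,"wy": 0,"wz": 0,"claw": 0},
    {"dx": 0.22,"dy": 0,"dz": 0.21,"wx": 0,"wy": 0,"wz": 0,"claw": 0},
    {"dx": 0.32,"dy": 0,"dz": 0.32,"wx": 0,"wy": 0,"wz": 0,"claw": 0},
    {"dx": 0.42,"dy": 0,"dz": 0.46,"wx": 0,"wy": 0,"wz": 0,"claw": 0},
    {"dx": 0.5,"dy": 0,"dz": 0.59,"wx": 0,"wy": 0,"wz": 0,"claw": 0},
    {"dx": 0.57,"dy": 0,"dz": 0.74,"wx": 0,"wy": 0,"wz": 0,"claw": 0},
    {"dx": 0.62,"dy": 0,"dz": 0.86,"wx": 0,"wy": 0,"wz": 0,"claw": 0}
  ]
}}

```text
clock: 20.75
tool_pos: [0.4783, -0.0204, 0.1238]
eef_rot: [-0.115, 0.993, -0.001, 0.002]
contact_force: [0.5, -0.4, 4.9]
opening: 0.005
finger_force: 2.5
```

```bash
python3 -c "
from h import *
hp()"
```

```text
lx -0.1456 ly 0.0011 z 0.1238 F [ 0.49 -0.37  4.94] M [-0.01 -0.13  0.01] op 0.4 tilt [ 0.004 -0.001 -1.   ] yaw -166.83 q [ 0.35  0.77 -0.66  2.09  0.9   0.58  0.83] 20.75
```

Call:
{"api": "step_arm", "payload": {
  "motion": [
    {"dx": 0.06,"dy": 0,"dz": 0.1,"wx": 0,"wy": 0,"wz": 0,"claw": 0},
    {"dx": 0.12,"dy": 0,"dz": 0.2,"wx": 0,"wy": 0,"wz": 0,"claw": 0},
    {"dx": 0.19,"dy": 0,"dz": 0.29,"wx": 0,"wy": 0,"wz": 0,"claw": 0},
    {"dx": 0.23,"dy": 0,"dz": 0.37,"wx": 0,"wy": 0,"wz": 0,"claw": 0},
    {"dx": 0.25,"dy": 0,"dz": 0.42,"wx": 0,"wy": 0,"wz": 0,"claw": 0}
  ]
}}

```text
clock: 21.25
tool_pos: [0.4591, -0.0243, 0.0892]
eef_rot: [-0.115, 0.993, 0.0, 0.002]
contact_force: [4.2, 1.6, 4.4]
opening: 0.005
finger_force: 2.2
```

```bash
python3 -c "
from h import *
hp()"
```

```text
lx -0.1652 ly 0.0016 z 0.0892 F [4.19 1.65 4.4 ] M [ 0.29 -0.91  0.02] op 0.4 tilt [ 0.003  0.001 -1.   ] yaw -166.8 q [ 0.29  0.81 -0.55  2.17  1.04  0.45  0.7 ] 21.25
```

Call:
{"api": "step_arm", "payload": {
  "motion": [
    {"dx": 0,"dy": 0,"dz": 0.03,"wx": 0,"wy": 0,"wz": 0,"claw": 0},
    {"dx": 0,"dy": 0,"dz": 0.06,"wx": 0,"wy": 0,"wz": 0,"claw": 0},
    {"dx": 0,"dy": 0,"dz": 0.09,"wx": 0,"wy": 0,"wz": 0,"claw": 0}
  ]
}}

```text
clock: 21.55
tool_pos: [0.4577, -0.0247, 0.0815]
eef_rot: [-0.115, 0.993, 0.0, 0.0]
contact_force: [3.3, 1.5, 4.4]
opening: 0.007
finger_force: 2.2
```

Call:
{"api": "step_arm", "payload": {
  "motion": [
    {"dx": 0,"dy": 0,"dz": 0.015,"wx": 0,"wy": 0,"wz": 0,"claw": 0},
    {"dx": 0,"dy": 0,"dz": 0.03,"wx": 0,"wy": 0,"wz": 0,"claw": 0}
  ]
}}

```text
clock: 21.75
tool_pos: [0.4575, -0.0248, 0.079]
eef_rot: [-0.115, 0.993, 0.0, 0.0]
contact_force: [2.8, 1.5, 4.6]
opening: 0.002
finger_force: 2.2
```

Call:
{"api": "step_arm", "payload": {
  "motion": [
    {"dx": 0,"dy": 0,"dz": 0.015,"wx": 0,"wy": 0,"wz": 0,"claw": 0},
    {"dx": 0,"dy": 0,"dz": 0.03,"wx": 0,"wy": 0,"wz": 0,"claw": 0}
  ]
}}

```text
clock: 21.95
tool_pos: [0.4574, -0.0248, 0.077]
eef_rot: [-0.115, 0.993, 0.0, 0.0]
contact_force: [1.2, 0.9, 14.6]
opening: 0.002
finger_force: 7.2
```

The feet have met the lid, since the force rose from 4.6 to 14.6 N. I'll add a little more.

Call:
{"api": "step_arm", "payload": {
  "motion": [
    {"dx": 0,"dy": 0,"dz": 0.004,"wx": 0,"wy": 0,"wz": 0,"claw": 0},
    {"dx": 0,"dy": 0,"dz": 0.004,"wx": 0,"wy": 0,"wz": 0,"claw": 0}
  ]
}}

```text
clock: 22.15
tool_pos: [0.4574, -0.0248, 0.0769]
eef_rot: [-0.115, 0.993, -0.0, 0.0]
contact_force: [1.9, 2.0, 11.5]
opening: 0.005
finger_force: 5.7
```

Call:
{"api": "step_arm", "payload": {
  "motion": [
    {"dx": 0,"dy": 0,"dz": 0.004,"wx": 0,"wy": 0,"wz": 0,"claw": 0},
    {"dx": 0,"dy": 0,"dz": 0.008,"wx": 0,"wy": 0,"wz": 0,"claw": 0},
    {"dx": 0,"dy": 0,"dz": 0.008,"wx": 0,"wy": 0,"wz": 0,"claw": 0}
  ]
}}

```text
clock: 22.45
tool_pos: [0.4574, -0.0248, 0.0766]
eef_rot: [-0.115, 0.993, -0.0, 0.0]
contact_force: [1.3, 1.0, 16.0]
opening: 0.004
finger_force: 7.8
```

Call:
{"api": "step_arm", "payload": {
  "motion": [
    {"dx": 0,"dy": 0,"dz": 0.004,"wx": 0,"wy": 0,"wz": 0,"claw": 0},
    {"dx": 0,"dy": 0,"dz": 0.008,"wx": 0,"wy": 0,"wz": 0,"claw": 0},
    {"dx": 0,"dy": 0,"dz": 0.008,"wx": 0,"wy": 0,"wz": 0,"claw": 0},
    {"dx": 0,"dy": 0,"dz": 0.008,"wx": 0,"wy": 0,"wz": 0,"claw": 0}
  ]
}}

```text
clock: 22.85
tool_pos: [0.4574, -0.0248, 0.0762]
eef_rot: [-0.115, 0.993, -0.0, 0.0]
contact_force: [1.7, 1.6, 19.9]
opening: 0.007
finger_force: 9.7
```

Call:
{"api": "step_arm", "payload": {
  "motion": [
    {"dx": 0,"dy": 0,"dz": -0.02,"wx": 0,"wy": 0,"wz": 0,"claw": 0},
    {"dx": 0,"dy": 0,"dz": -0.06,"wx": 0,"wy": 0,"wz": 0,"claw": 0},
    {"dx": 0,"dy": 0,"dz": -0.2,"wx": 0,"wy": 0,"wz": 0,"claw": 0},
    {"dx": 0,"dy": 0,"dz": -0.6,"wx": 0,"wy": 0,"wz": 0,"claw": 0},
    {"dx": 0,"dy": 0,"dz": -1,"wx": 0,"wy": 0,"wz": 0,"claw": 0},
    {"dx": 0,"dy": 0,"dz": -1,"wx": 0,"wy": 0,"wz": 0,"claw": 0}
  ]
}}

```text
clock: 23.45
tool_pos: [0.4574, -0.0256, 0.1571]
eef_rot: [-0.114, 0.993, -0.001, 0.001]
contact_force: [-0.4, 0.5, -0.8]
opening: 0.003
finger_force: 0.0
```

Call:
{"api": "step_arm", "payload": {
  "motion": [
    {"dx": 0,"dy": 0,"dz": -0.6,"wx": 0,"wy": 0,"wz": 0,"claw": 0},
    {"dx": 0,"dy": 0,"dz": -1,"wx": 0,"wy": 0,"wz": 0,"claw": 0},
    {"dx": 0,"dy": 0,"dz": -1,"wx": 0,"wy": 0,"wz": 0,"claw": 0},
    {"dx": 0,"dy": 0,"dz": -1,"wx": 0,"wy": 0,"wz": 0,"claw": 0}
  ]
}}

```text
clock: 23.85
tool_pos: [0.4564, -0.0261, 0.2342]
eef_rot: [-0.114, 0.993, -0.001, -0.001]
contact_force: [-0.0, 0.0, -0.5]
opening: 0.005
finger_force: 0.0
```

Run:
```python
from h import *
hp()
im,d,c=snap('side'); P=cloud(c,d)
cv2.imwrite('pics/s4.png',cv2.resize(im[190:400,230:470],(800,600))[:,:,::-1])
lc=HG-.08*UX; q=P.reshape(-1,3); x=(q[:,:2]-lc)@UX; y=(q[:,:2]-lc)@UY
m=(abs(x)<.062)&(abs(y)<.082)&(abs(q[:,2]-.055)<.006); A=np.c_[x[m],y[m],np.ones(m.sum())]; print('plate',m.sum(),np.linalg.lstsq(A,q[m,2],rcond=None)[0].round(4))
m=(abs(abs(y)-.06)<.005)&(x<.06)&(x>-.08)&(q[:,2]>.062)&(q[:,2]<.095); print('arm top z vs x',m.sum(),np.polyfit(x[m]-.08,q[m,2],1))
m=(abs(x+.09)<.009)&(abs(y)<.025)&(q[:,2]>.05)&(q[:,2]<.1); print('tab z',np.median(q[m,2]),m.sum())
```

```text
lx -0.1682 ly 0.0005 z 0.2342 F [-0.01  0.02 -0.48] M [ 0.09 -0.08  0.02] op 0.4 tilt [-0.002 -0.002 -1.   ] yaw -166.89 q [ 0.5   0.59 -0.85  2.04  0.63  0.8   1.06] 23.85
plate 1555 [-0.0006  0.0024  0.0561]
arm top z vs x 376 [-0.03676863  0.06924513]
tab z 0.07768277365456633 105
```

View pics/s4.png

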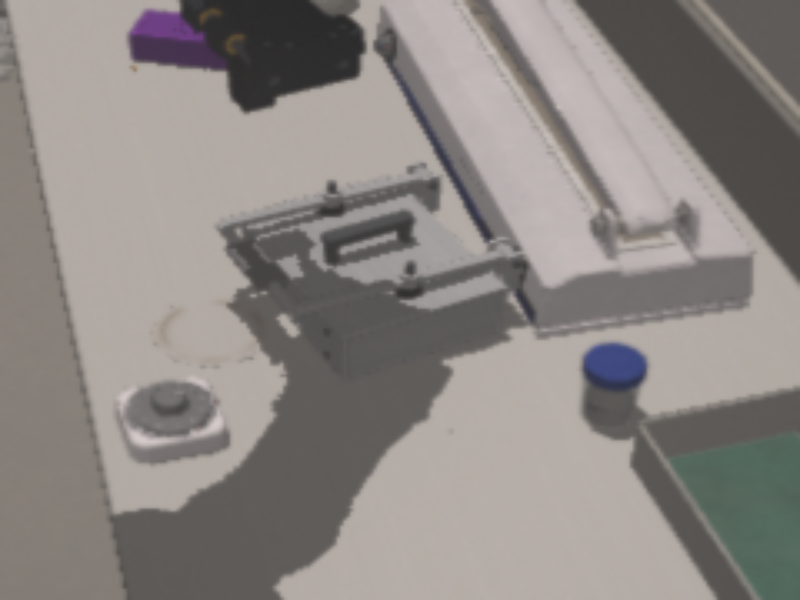

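The crop shows the bail closed with its feet on the seated lid at (333,195) and (408,280), the lid level, and the timer and jar undisturbed.

```bash
python3 -c "
from h import *
print(workorder.finish_job())"
```

```text
the job is handed in; nothing more can be done
None
```

I packed the carton flat in the case, seated the lid level, and pressed the bail tab to about 20 N, so its feet bear on the lid; a check after letting go showed it still closed. The timer and jar looked undisturbed (I didn't re-check the bottle), and I handed the job in at about 24 s without seeing the verdict.

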